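# Uncover the round solder pot with the lid lifter

### The arm

A 6-joint arm with a two-finger parallel gripper is mounted at the origin on the work surface. World frame = base frame: x ahead of the robot, y to its left, z up, the work surface at z = 0. Lengths are in m, angles in rad, forces in N, time in s.
With the tool pointing down it reaches from about 0.375 to 0.925 m from the base axis. Payload 5.7 kg.
Tool frame: the origin (TCP) lies midway between the tips of the shut fingers; the grasp point (between the pads) lies 19 mm behind it; z points along the fingers, y is the direction in which the jaws open and shut (so a half turn about z gives the same grasp; the last joint's range is limited). The gripper opens to 88 mm and grips with 3 to 60 N. Pads are 20 mm wide; open, the fingers measure 115 mm over their backs; the gripper's body (75 mm by 178 mm) begins 61 mm behind the grasp point.
Start: joints at [-1.46, 0.359, 1.51, -0, 1.272, -0.115], TCP at [0.134, -0.585, 0.223] pointing down, gripper open.
Joint ranges: [-2.97, 2.97], [-1.01, 2.36], [0.21, 2.38], [-0.96, 4.11], [0.2, 2.71], [-2.98, 2.98]. Speed limits (rad/s): [2.39, 2.39, 3.14, 3.14, 3.14, 3.14].

### API

Orientations are given as a unit quaternion [x, y, z, w].
In Python, from bench import robot, vision gives the robot as it stands.
- The arm moves only by the tool servo_tool, never from a script. Its argument "deltas" is a list of rows, each an object with "slide": the shift along the world's x, y, z scaled (see below), a list of three; "dr": the turn, a rotation vector about the world's x, y, z scaled (see below), a list of three; "claw": the opening, from 0 (shut) to 1 (fully open). A call has 1 to 8 rows; each row shifts and turns the commanded pose from where the row before left it; what a row does not reach is not made up. The controller multiplies each number of a shift by 0.02 m and each number of a turn by 6 degrees. A row lasts 1/12 s, in which the tool goes at most 41.7 mm and 7.16 degrees, less where a joint would pass 70% of its speed; a pose out of reach is approached as far as the arm can. A call with a number of a shift or a turn outside -1 to 1 is refused whole. A call with a gripper value outside its range is refused whole. The fingers move at their own pace and stop on an object; the grip force is fixed at half the most. Time passes only in rows, so rows that do not move let the fingers close. It gives the time, the measured TCP pose, the force and the opening at its end, in the units of the state.
- robot.get_obs(): the state, without advancing time (a new reading comes with each control period).
- vision.read_camera(name): name is "side" or "top" or "wrist"; returns (picture, depth): 384x512x3 uint8, blue, green, red; 384x512 float32, m along the optical axis (not along the pixel's ray), 0 where there is no reading.
- vision.get_calibration(name): a dict with "mtx" (3x3 intrinsics, pixels), "camera_from_world" (4x4, takes a point from world to camera coordinates). Camera axes: x right, y up, looking along -z (the intrinsics and any distortion apply to the point x, -y, -z); pixel columns grow to the right and rows downward; lengths in m; the calibration is good to about 2 mm. A picture is of the moment at which its call begins: read the wrist's pose just before it. get_calibration takes no time and is no camera call; for the wrist camera it gives the pose at the moment of the call.
- robot.sign_off(): hands the job in, once; it reports no verdict.
The state is a dict: "clock": time; "q": joint angles; "qvel": joint speeds; "joint_efforts": joint torques, N m; "position": TCP position; "ee_rot": TCP orientation; "wrist_force": force on the tool from outside, world axes, zero at the start; "ft_torque": the same for the moment, N m; "grip_width": finger opening in m.
Only numpy, scipy, OpenCV 4.12 (cv2) and the standard library are available. Lean on these libraries where they do the work, as an engineer would, in place of code of your own. Each camera call takes 0.05 s, during which the arm holds its last target. There are 200 camera calls.

### The job

The round solder pot's lid is hot: take the wooden-handled lid lifter from its stand, hook its two tines under the loop handle of that lid, and lift it off, keeping it balanced and never touching it with the gripper. Set the lid down upright in the middle of the white heat-proof tile without dropping it, unhook, and hang the lifter back upright in its stand.

Things in the scene. Friction and masses are not known exactly. Their poses are not given: they have to be found in the camera images.
- lifter: Lid lifter, 0.2 kg. Origin: centre of underside of its 110 mm disc (4 thick), z up, x where tines point. Wooden handle 24 mm square, z 4 to 79, faces square to x, y. Below, 8 mm shank, cranked (z -18 to -28) back to x -28, goes down to two level tines: x -28 to 27 at y -12 and 12, 30 wide overall, top z -77, underside -83, ends turned up to -67. A bar at mid-tine, under the handle, hangs balanced.
- lid: Steel lid, 104 mm, 0.25 kg, loose on the round pot (rim 75 high, white housing 120 square, 60 high). Origin: centre of underside, z up; 67 above table at start. Foot plug 74 mm, z 0 to 8, loose in the 84 mm bore; plate z 8 to 14. Loop: 7 mm bar along y at x 0, centre z 54, on legs at y -32 and 32 (57 free between). Hook it from either side along x. The square pot with a knob is another.
- tile: Flat white ceramic tile, fixed on the table, 160 x 160 x 12 mm. Origin: centre of its underside, at table height; x and y along its sides, z up; its top is at z = 12 mm.
- stand: The lifter's stand, fixed on the table: base 120 x 90 x 8 mm and two upright aluminium side plates, 90 long in x, 6 thick, at y -35 and 35 mm (64 free between, ends open), tops at z 105. The lifter's disc rests on both top edges, its fork hanging between, tines along the stand's +x. Origin: centre of the underside, at table height; z up.
Things that resemble listed ones, but are neither listed nor needed, are in the scene too. Leave any blue or green look-alike of the lifter alone.

How it is judged:
On the way:
1. the lid hangs on the lifter, lifted clear of the pot and level within 15 degrees (height (world z) of lid above 0.087 m and contact force between lifter and lid above 1 N and angle between lid's own z axis and vertical below 0.26 rad), for 0.3 s.
At the end, for the whole second after the job is handed in: The lid stands flat on the tile, loop up, within 30 mm of its centre (height within 5 mm, tilt under 6 degrees); the lifter hangs in its stand, disc on both side plates (within 30 mm of the centre, height within 6 mm, tilt under 7 degrees); both at rest (horizontal distance between lid and tile below 0.03 m and z of lid in the frame of tile between 0.007 and 0.017 m and angle between lid's own z axis and vertical below 0.1 rad and linear speed of each of lid, lifter below 0.02 m/s and horizontal distance between lifter and stand below 0.03 m and z of lifter in the frame of stand between 0.099 and 0.111 m and angle between lifter's own z axis and vertical below 0.12 rad); the robot touches nothing.
It fails at once if the gripper or arm touches the hot lid (contact force between any of the fingers, the arm and lid above 0.5 N).
It fails at once if the lid tips more than 25 degrees (angle between lid's own z axis and vertical above 0.44 rad).
It fails at once if the lid is dropped (moves faster than 0.5 m/s off the lifter) (linear speed of lid above 0.5 m/s and contact force between lifter and lid below 0.05 N).
It also fails if it takes over 64 s, if anything falls off the work surface, if the arm or the gripper's body presses on something with over 40 N, if the wrist force passes 120 N, or if a joint passes its speed limit or range.

## Working session

There is one attempt and no reset: what is moved stays moved. The work goes in short steps, Python scripts to look and compute and a tool call to move; the robot and the scene stay as the last step left them, time stands still between calls to the robot, and variables do not carry over. Pictures are saved under pics/ and viewed, about 8 in all and at most 12, crops included, and the job is handed in when it is done.

Besides the shell and the picture viewer there is one more tool, called as a command line: name --argument value ..., lists and objects as JSON in quotes. servo_tool: Moves the arm, as the interface text tells. Shifts and turns lie within -1 to 1; 1 stands for 0.02 m of shift or 6 degrees of turn. Its arguments: {"type":"object","properties":{"deltas":{"type":"array","items":{"type":"object","properties":{"slide":{"type":"array","items":{"type":"number","minimum":-1,"maximum":1}},"dr":{"type":"array","items":{"type":"number","minimum":-1,"maximum":1}},"claw":{"type":"number"}}}}},"required":["deltas"]}

```bash
mkdir -p pics; ls
cat > h.py <<'E'
import numpy as np, cv2
from bench import robot, vision
def cloud(name):
    cal=vision.get_calibration(name); im,d=vision.read_camera(name)
    K=np.array(cal["mtx"]); T=np.linalg.inv(np.array(cal["camera_from_world"]))
    v,u=np.mgrid[:384,:512]
    x=(u-K[0,2])/K[0,0]*d; y=(v-K[1,2])/K[1,1]*d
    P=np.stack([x,-y,-d,np.ones_like(d)],-1)@T.T
    P=P[...,:3]; P[d<=0]=np.nan
    return im,P,cal
E
python3 - <<'E'
from h import *
a,P,c=cloud("top"); b,Q,c2=cloud("side")
np.savez("c0.npz",a=a,P=P,b=b,Q=Q)
cv2.imwrite("pics/top0.png",a);cv2.imwrite("pics/side0.png",b)
for c in(c,c2): print(c.keys(),c["mtx"],np.linalg.inv(c["camera_from_world"])[:3,3])
print(robot.get_obs())
E
```

```text
pics
dict_keys(['mtx', 'camera_from_world']) [[390.5630106    0.         252.1390181 ]
 [  0.         390.5630106  182.13155259]
 [  0.           0.           1.        ]] [ 0.39676745 -0.04835282  1.14132134]
dict_keys(['mtx', 'camera_from_world']) [[492.27737954   0.         250.47500453]
 [  0.         492.27737954 199.8369573 ]
 [  0.           0.           1.        ]] [-0.03452255  0.56013659  1.0349121 ]
{'clock': 0.1, 'q': array([-1.46006052e+00,  3.59468836e-01,  1.51134948e+00,  1.94803051e-05,
        1.27250728e+00, -1.15121897e-01]), 'qvel': array([-0.00314002, -0.00185266, -0.00310033,  0.00073893, -0.00083301,
       -0.00172849]), 'joint_efforts': array([-5.47440759e-04, -5.16361034e+01, -2.71405309e+01,  6.76066987e-02,
        2.76722491e-02, -2.33724489e-05]), 'position': array([ 0.13428044, -0.5841199 ,  0.22186269]), 'ee_rot': array([ 9.93630261e-01,  1.12686081e-01,  1.12077367e-05, -8.66448390e-04]), 'wrist_force': array([-0.38570983, -0.66161108,  0.56248599]), 'ft_torque': array([ 0.01117948, -0.00891883,  0.02044898]), 'grip_width': 0.08798559114972153}
```

View pics/top0.png

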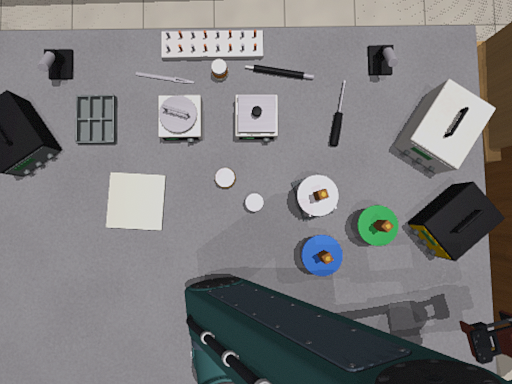

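View pics/side0.png

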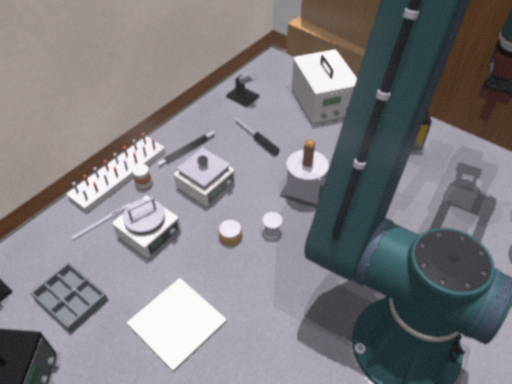

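Top view: candidates for the lifter are the white disc (317,196), green (377,225) and blue (322,255). The white one fits, since blue and green are excluded. The round pot with the loop lid is at (180,117), with the square knob pot at (256,115). The tile is at (136,201). I'll measure these and make an enlarged crop.

Run:
```python
from h import *
z=np.load("c0.npz");a,P,b,Q=z["a"],z["P"],z["b"],z["Q"]
print("table z",np.nanmedian(P[250:280,60:160,2]))
def box(P,c,r,lo,hi):
    m=(abs(P[...,0]-c[0])<r)&(abs(P[...,1]-c[1])<r)&(P[...,2]>lo)&(P[...,2]<hi); return m
def rep(n,P,m):
    p=P[m]; 
    if len(p)<8: print(n,len(p));return
    print(n,len(p),"mean",p.mean(0).round(4),"z",np.percentile(p[:,2],[5,50,95]).round(4),"rect",[np.round(t,4) for t in cv2.minAreaRect((p[:,:2]*1000).astype(np.float32))])
for n,P_ in(("top",P),("side",Q)):
    t=P[201,136];rep(n+" tile",P_,box(P_,t,.11,.007,.017))
    l=P[117,180];rep(n+" plate",P_,box(P_,l,.09,.072,.09)); rep(n+" loop",P_,box(P_,l,.08,.108,.135)); rep(n+" housing",P_,box(P_,l,.1,.05,.064))
    d=P[205,305];rep(n+" disc",P_,box(P_,d,.09,.1,.115)); rep(n+" handle",P_,box(P_,d,.09,.13,.2)); rep(n+" htop",P_,box(P_,d,.09,.175,.2)); rep(n+" below",P_,box(P_,d,.09,.015,.095)); rep(n+" base",P_,box(P_,d,.09,.005,.0115))
A=cv2.resize(a[160:240,270:370],None,fx=4,fy=4,interpolation=2);B=cv2.resize(b[130:214,260:360],None,fx=4,fy=4,interpolation=2)
C=cv2.resize(a[80:160,140:240],None,fx=4,fy=4,interpolation=2);D=cv2.resize(b[185:269,100:200],None,fx=4,fy=4,interpolation=2)
cv2.imwrite("pics/crop.png",cv2.resize(np.vstack([np.hstack([A,C]),np.hstack([B,D])]),(720,594)))
```

```text
table z -0.0007146876824640769
top tile 3003 mean [0.4294 0.2731 0.0113] z [0.0082 0.0113 0.0147] rect [array([429.8923, 273.7343]), array([160.9382, 159.9915]), np.float64(85.6993)]
top plate 1015 mean [0.6645 0.1383 0.0804] z [0.077  0.0804 0.0836] rect [array([665.7222, 138.8718]), array([102.5014, 101.477 ]), np.float64(43.74)]
top loop 74 mean [0.665  0.1379 0.1224] z [0.1171 0.1231 0.1261] rect [array([665.4267, 138.1954]), array([68.6704,  6.9524]), np.float64(73.0553)]
top housing 697 mean [0.6534 0.1284 0.0586] z [0.0533 0.0588 0.0623] rect [array([665.3741, 137.4861]), array([118.191 , 122.0682]), np.float64(89.9993)]
top disc 1211 mean [ 0.4328 -0.2341  0.1085] z [0.105  0.1085 0.1117] rect [array([ 433.1878, -234.802 ]), array([107.5022, 107.5882]), np.float64(24.5333)]
top handle 125 mean [ 0.4326 -0.2315  0.1764] z [0.1434 0.1826 0.1869] rect [array([ 433.5678, -234.6258]), array([23.294 , 24.3242]), np.float64(17.2471)]
top htop 95 mean [ 0.4334 -0.234   0.1835] z [0.1803 0.1835 0.1871] rect [array([ 433.5843, -234.6788]), array([23.294 , 24.2132]), np.float64(17.2471)
[... 1004 characters left out ...]
ay([ 432.116 , -233.8077]), array([109.1905, 106.278 ]), np.float64(35.589)]
side handle 223 mean [ 0.431  -0.2282  0.1644] z [0.1329 0.1668 0.1869] rect [array([ 434.0849, -232.5551]), array([25.1032, 28.5973]), np.float64(18.6769)]
side htop 85 mean [ 0.4328 -0.2309  0.1836] z [0.1771 0.1844 0.1882] rect [array([ 433.4379, -232.7433]), array([23.1486, 28.5547]), np.float64(19.1701)]
side below 686 mean [ 0.4199 -0.2053  0.0534] z [0.019  0.0532 0.0885] rect [array([ 432.2231, -233.1366]), array([90.8748, 83.5776]), np.float64(16.3269)]
side base 214 mean [ 0.4263 -0.1967  0.0081] z [0.0052 0.0081 0.0111] rect [array([ 435.1966, -175.4366]), array([134.9319, 179.334 ]), np.float64(19.8128)]
```

View pics/crop.png

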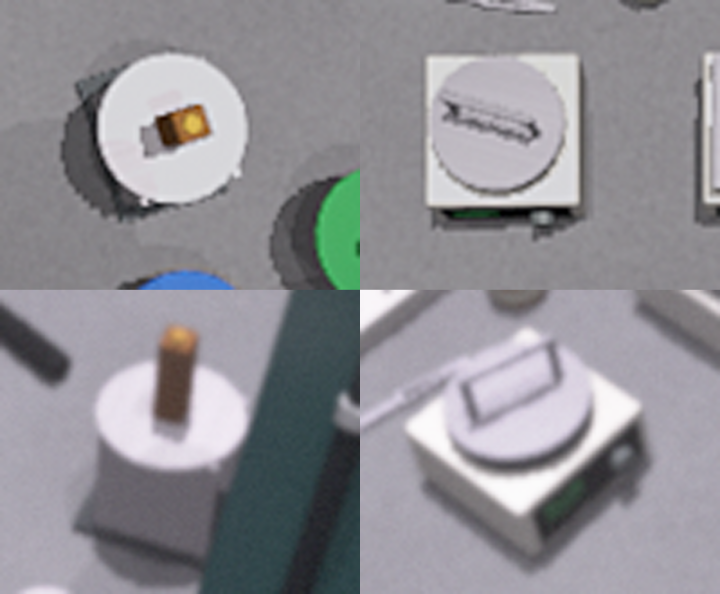

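The crop confirms the white-disc lifter with its wooden handle on a grey stand, and the round lid with its loop. Next I'll refine the angles and check obstacles on the path.

Run:
```python
from h import *
z=np.load("c0.npz")
for n in"PQ":
    P=z[n];x,y,h=P[...,0],P[...,1],P[...,2]
    m=(np.hypot(x-.665,y-.138)<.06)&(h>.112)&(h<.135); p=P[m]
    vx,vy,x0,y0=cv2.fitLine(p[:,:2].astype(np.float32),cv2.DIST_HUBER,0,.001,.001).ravel();print("loop",np.degrees(np.arctan(vy/vx)),x0,y0)
    s=(p[:,:2]-[x0,y0])@[vx,vy];print(s.min(),s.max())
    m=(np.hypot(x-.433,y+.234)<.08)&(h>.02)&(h<.095);p=P[m]
    if n=="Q":
        vx,vy,x0,y0=cv2.fitLine(p[:,:2].astype(np.float32),cv2.DIST_HUBER,0,.001,.001).ravel();print("plate",np.degrees(np.arctan(vy/vx)),x0,y0)
        d=(p[:,:2]-[.433,-.234]);s=d@[np.cos(.29),np.sin(.29)];t=d@[-np.sin(.29),np.cos(.29)];print(np.histogram(s,8),np.histogram(t,10))
P=z["P"];a,b=np.array([.134,-.584]),np.array([.433,-.234])
for f in np.linspace(0,1,9):
    c=a+f*(b-a);m=np.hypot(P[...,0]-c[0],P[...,1]-c[1])<.11;print(c.round(2),np.nanmax(P[...,2][m]).round(3) if m.any() else None,end=";")
```

```text
loop 73.29201 0.6628457 0.1310528
-0.02675113522364272 0.04192944814976106
loop 72.96999 0.66644037 0.1425849
-0.0369405106054015 0.03325461732508424
plate 15.918117 0.42402598 -0.19962785
(array([120,  87,  79,  71,  68,  73,  77,  70]), array([-0.04612003, -0.03471863, -0.02331724, -0.01191584, -0.00051445,
        0.01088695,  0.02228834,  0.03368974,  0.04509113])) (array([ 34,   6,   0,   0,   0,   0,   0,   0, 185, 420]), array([-0.04051124, -0.03216026, -0.02380927, -0.01545828, -0.0071073 ,
        0.00124369,  0.00959468,  0.01794566,  0.02629665,  0.03464763,
        0.04299862]))
[ 0.13 -0.58] 0.392;[ 0.17 -0.54] 0.392;[ 0.21 -0.5 ] 0.392;[ 0.25 -0.45] 0.629;[ 0.28 -0.41] 0.166;[ 0.32 -0.37] 0.166;[ 0.36 -0.32] 0.186;[ 0.4  -0.28] 0.189;[ 0.43 -0.23] 0.189;
```

servo_tool --deltas '[{"slide": [0, 0, 1], "dr": [0, 0, 1], "claw": 1}, {"slide": [0, 0, 1], "dr": [0, 0, 1], "claw": 1}, {"slide": [0.5, 0.6, 1], "dr": [0, 0, 1], "claw": 1}, {"slide": [0.8, 0.9, 0], "dr": [0, 0, 1], "claw": 1}, {"slide": [0.8, 0.9, 0], "dr": [0, 0, 1], "claw": 1}, {"slide": [0.8, 0.9, 0], "dr": [0, 0, 1], "claw": 1}, {"slide": [0.8, 0.9, 0], "dr": [0, 0, 1], "claw": 1}, {"slide": [0.8, 0.9, 0], "dr": [0, 0, 1], "claw": 1}]'

```text
clock: 0.77
position: [0.2248, -0.4815, 0.2823]
ee_rot: [0.861, 0.509, 0.0, -0.0]
wrist_force: [-0.1, -0.2, 0.5]
grip_width: 0.0877
```

servo_tool --deltas '[{"slide": [0.8, 0.95, 0], "dr": [0, 0, 1], "claw": 1}, {"slide": [0.8, 0.95, 0], "dr": [0, 0, 1], "claw": 1}, {"slide": [0.8, 0.95, 0], "dr": [0, 0, 1], "claw": 1}, {"slide": [0.8, 0.95, 0], "dr": [0, 0, 1], "claw": 1}, {"slide": [0.8, 0.95, 0], "dr": [0, 0, 1], "claw": 1}, {"slide": [0.8, 0.95, 0], "dr": [0, 0, 1], "claw": 1}, {"slide": [0.8, 0.95, 0], "dr": [0, 0, 1], "claw": 1}, {"slide": [0.8, 0.95, 0], "dr": [0, 0, 0.5], "claw": 1}]'

```text
clock: 1.43
position: [0.3527, -0.3295, 0.2823]
ee_rot: [0.6, 0.8, 0.0, -0.0]
wrist_force: [0.7, -0.3, -0.9]
grip_width: 0.0883
```

servo_tool --deltas '[{"slide": [0.8, 0.95, 0], "claw": 1}, {"slide": [0.8, 0.95, 0], "claw": 1}, {"slide": [0.8, 0.95, 0], "claw": 1}, {"slide": [0.8, 0.95, 0], "claw": 1}, {"slide": [0.8, 0.95, 0], "claw": 1}, {"slide": [0, 0, 0], "claw": 1}, {"slide": [0, 0, 0], "claw": 1}]'

```text
validation failed for argument at $.de...
```

servo_tool --deltas '[{"slide": [0.8, 0.95, 0], "dr": [0, 0, 0.1], "claw": 1}, {"slide": [0.8, 0.95, 0], "dr": [0, 0, 0], "claw": 1}, {"slide": [0.8, 0.95, 0], "dr": [0, 0, 0], "claw": 1}, {"slide": [0.8, 0.95, 0], "dr": [0, 0, 0], "claw": 1}, {"slide": [0.8, 0.95, 0], "dr": [0, 0, 0], "claw": 1}, {"slide": [0, 0, 0], "dr": [0, 0, 0], "claw": 1}, {"slide": [0, 0, 0], "dr": [0, 0, 0], "claw": 1}]'

```text
clock: 2.02
position: [0.4325, -0.2349, 0.2823]
ee_rot: [0.597, 0.802, -0.0, -0.0]
wrist_force: [-0.3, -0.7, 0.7]
grip_width: 0.0877
```

servo_tool --deltas '[{"slide": [0, 0, -1], "dr": [0, 0, 0], "claw": 1}, {"slide": [0, 0, -1], "dr": [0, 0, 0], "claw": 1}, {"slide": [0, 0, -1], "dr": [0, 0, 0], "claw": 1}, {"slide": [0, 0, -1], "dr": [0, 0, 0], "claw": 1}, {"slide": [0, 0, -1], "dr": [0, 0, 0], "claw": 1}, {"slide": [0, 0, -1], "dr": [0, 0, 0], "claw": 1}, {"slide": [0, 0, -0.75], "dr": [0, 0, 0], "claw": 1}, {"slide": [0, 0, -0.5], "dr": [0, 0, 0], "claw": 1}]'

```text
clock: 2.68
position: [0.4307, -0.2362, 0.1359]
ee_rot: [0.599, 0.801, -0.0, -0.001]
wrist_force: [0.2, -0.1, 0.0]
grip_width: 0.0878
```

servo_tool --deltas '[{"slide": [0, 0, 0], "dr": [0, 0, 0], "claw": 0}, {"slide": [0, 0, 0], "dr": [0, 0, 0], "claw": 0}, {"slide": [0, 0, 0], "dr": [0, 0, 0], "claw": 0}, {"slide": [0, 0, 0], "dr": [0, 0, 0], "claw": 0}, {"slide": [0, 0, 0], "dr": [0, 0, 0], "claw": 0}, {"slide": [0, 0, 0], "dr": [0, 0, 0], "claw": 0}]'

```text
clock: 3.18
position: [0.4327, -0.236, 0.1383]
ee_rot: [0.598, 0.801, -0.0, 0.001]
wrist_force: [-0.5, 0.1, 0.1]
grip_width: 0.0511
```

servo_tool --deltas '[{"slide": [0, 0, 0], "dr": [0, 0, 0], "claw": 0}, {"slide": [0, 0, 0], "dr": [0, 0, 0], "claw": 0}, {"slide": [0, 0, 0], "dr": [0, 0, 0], "claw": 0}, {"slide": [0, 0, 0], "dr": [0, 0, 0], "claw": 0}, {"slide": [0, 0, 0], "dr": [0, 0, 0], "claw": 0}, {"slide": [0, 0, 0], "dr": [0, 0, 0], "claw": 0}, {"slide": [0, 0, 0], "dr": [0, 0, 0], "claw": 0}]'

```text
clock: 3.77
position: [0.4327, -0.2358, 0.1377]
ee_rot: [0.598, 0.801, 0.0, 0.0]
wrist_force: [1.7, 0.7, 1.6]
grip_width: 0.0242
```

servo_tool --deltas '[{"slide": [0, 0, 0.3], "dr": [0, 0, 0], "claw": 0}, {"slide": [0, 0, 0.7], "dr": [0, 0, 0], "claw": 0}, {"slide": [0, 0, 1], "dr": [0, 0, 0], "claw": 0}, {"slide": [0, 0, 1], "dr": [0, 0, 0], "claw": 0}, {"slide": [0, 0, 1], "dr": [0, 0, 0], "claw": 0}, {"slide": [0, 0, 1], "dr": [0, 0, 0], "claw": 0}, {"slide": [0, 0, 1], "dr": [0, 0, 0], "claw": 0}, {"slide": [0, 0, 0.5], "dr": [0, 0, 0], "claw": 0}]'

```text
clock: 4.43
position: [0.4326, -0.2362, 0.2699]
ee_rot: [0.598, 0.801, -0.0, 0.001]
wrist_force: [0.2, -0.6, -1.9]
grip_width: 0.024
```

Run:
```python
from h import *
o=robot.get_obs();print(o["position"],o["wrist_force"],o["grip_width"])
b,Q,c=cloud("side");np.savez("c1.npz",b=b,Q=Q)
x,y,h=Q[...,0],Q[...,1],Q[...,2]
p=Q[(abs(x-.433)<.06)&(abs(y+.235)<.06)&(h>.15)&(h<.235)]
d=p[:,:2]-o["position"][:2];s=d@[np.cos(.29),np.sin(.29)];print(len(p),np.histogram(s,8),np.percentile(p[:,2],[0,50,100]))
cv2.imwrite("pics/lift.png",cv2.resize(b[60:260,220:400],None,fx=3,fy=3,interpolation=2))
```

```text
[ 0.43263306 -0.23617863  0.26993215] [ 0.17874918 -0.6114544  -1.89713139] 0.023996927283292068
41 (array([ 5,  3, 10, 10, 12,  0,  0,  1]), array([0.0103327 , 0.01408072, 0.01782875, 0.02157677, 0.0253248 ,
       0.02907283, 0.03282085, 0.03656888, 0.0403169 ])) [0.15218621 0.16146361 0.23323065]
```

View pics/lift.png

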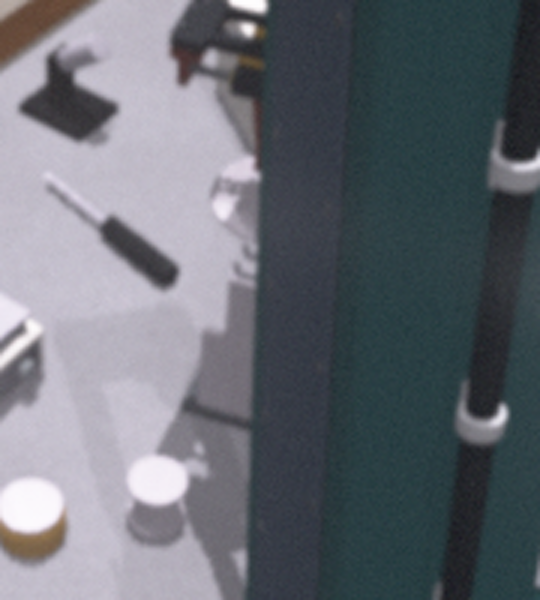

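Two hook tips show at (245,265), measured at +27 mm along the 17° direction, so the tines point along yaw +17°. Next I'll turn −34° and go to a point 75 mm short of the loop.

servo_tool --deltas '[{"slide": [0.2, 0.5, 0], "dr": [0, 0, -0.5], "claw": 0}, {"slide": [0.4, 1, 0], "dr": [0, 0, -1], "claw": 0}, {"slide": [0.4, 1, 0], "dr": [0, 0, -1], "claw": 0}, {"slide": [0.4, 1, 0], "dr": [0, 0, -1], "claw": 0}, {"slide": [0.4, 1, 0], "dr": [0, 0, -1], "claw": 0}, {"slide": [0.4, 1, 0], "dr": [0, 0, -0.8], "claw": 0}, {"slide": [0.4, 1, 0], "dr": [0, 0, -0.3], "claw": 0}, {"slide": [0.4, 1, 0], "dr": [0, 0, 0], "claw": 0}]'

```text
clock: 5.15
position: [0.4917, -0.0846, 0.2664]
ee_rot: [0.805, 0.594, -0.001, -0.001]
wrist_force: [-0.1, 0.3, -2.0]
grip_width: 0.0239
```

servo_tool --deltas '[{"slide": [0.4, 1, 0], "dr": [0, 0, 0], "claw": 0}, {"slide": [0.4, 1, 0], "dr": [0, 0, 0], "claw": 0}, {"slide": [0.4, 1, 0], "dr": [0, 0, 0], "claw": 0}, {"slide": [0.4, 1, 0], "dr": [0, 0, 0], "claw": 0}, {"slide": [0.4, 1, 0], "dr": [0, 0, 0], "claw": 0}, {"slide": [0.4, 1, 0], "dr": [0, 0, 0], "claw": 0}, {"slide": [0.4, 1, 0], "dr": [0, 0, 0], "claw": 0}, {"slide": [0.4, 1, 0], "dr": [0, 0, 0], "claw": 0}]'

```text
clock: 5.82
position: [0.5557, 0.0752, 0.2662]
ee_rot: [0.804, 0.594, -0.001, -0.001]
wrist_force: [0.9, -0.1, -2.1]
grip_width: 0.0238
```

servo_tool --deltas '[{"slide": [0.4, 1, 0], "dr": [0, 0, 0], "claw": 0}, {"slide": [0.4, 1, 0], "dr": [0, 0, 0], "claw": 0}, {"slide": [0.4, 1, 0], "dr": [0, 0, 0], "claw": 0}, {"slide": [0.4, 1, 0], "dr": [0, 0, 0], "claw": 0}, {"slide": [0.2, 0.4, 0], "dr": [0, 0, 0], "claw": 0}, {"slide": [0, 0, 0], "dr": [0, 0, 0], "claw": 0}, {"slide": [0, 0, 0], "dr": [0, 0, 0], "claw": 0}]'

```text
clock: 6.4
position: [0.5916, 0.1618, 0.2666]
ee_rot: [0.804, 0.595, -0.001, -0.0]
wrist_force: [-0.4, -0.4, -1.7]
grip_width: 0.0236
```

```bash
cat > m.py <<'E'
from h import *
import sys
o=robot.get_obs();print(o["clock"],o["position"],o["wrist_force"])
c=o["position"]
ims=[]
for n in("top","side"):
    b,Q,cal=cloud(n);ims.append(b);x,y,h=Q[...,0],Q[...,1],Q[...,2]
    zl=c[2]-.033
    k=(np.hypot(x-c[0],y-c[1])<.065)
    p=Q[k&(abs(h-zl-.004)<.006)]
    if len(p)>30:
        (cx,cy),r=cv2.minEnclosingCircle((p[:,:2]*1000).astype(np.float32));print(n,"disc",len(p),cx,cy,r,np.median(p[:,2]))
    p=Q[k&(h<zl-.06)&(h>zl-.09)]
    if len(p): 
        a=np.radians(-17);d=p[:,:2]-c[:2];s=d@[np.cos(a),np.sin(a)];t=d@[-np.sin(a),np.cos(a)]
        print(n,"tines",len(p),"s",np.percentile(s,[2,50,98]).round(4),"t",np.percentile(t,[2,98]).round(4),"z-tcp",(np.percentile(p[:,2],[2,50,98])-c[2]).round(4))
if len(sys.argv)>1:
    K=np.array(cal["mtx"]);q=np.array(cal["camera_from_world"])@[*c,1];u=int(K[0,2]+K[0,0]*q[0]/-q[2]);v=int(K[1,2]+K[1,1]*q[1]/q[2]) 
    v0=max(0,min(384-150,v-60));u0=max(0,min(512-200,u-100));print(u,v,u0,v0)
    cv2.imwrite(f"pics/{sys.argv[1]}.png",cv2.resize(ims[1][v0:v0+150,u0:u0+200],None,fx=4,fy=4,interpolation=2))
E
python3 m.py pre
```

```text
6.4 [0.5916129  0.16177786 0.26658114] [-0.44582874 -0.39098168 -1.67058167]
top disc 824 590.01708984375 159.2423095703125 54.456016540527344 0.23724769683437402
side disc 1202 591.5165405273438 160.5325164794922 56.782291412353516 0.23887257692368258
side tines 111 s [-0.0322 -0.0214  0.0178] t [-0.015   0.0143] z-tcp [-0.1127 -0.109  -0.0941]
144 183 44 123
```

View pics/pre.png

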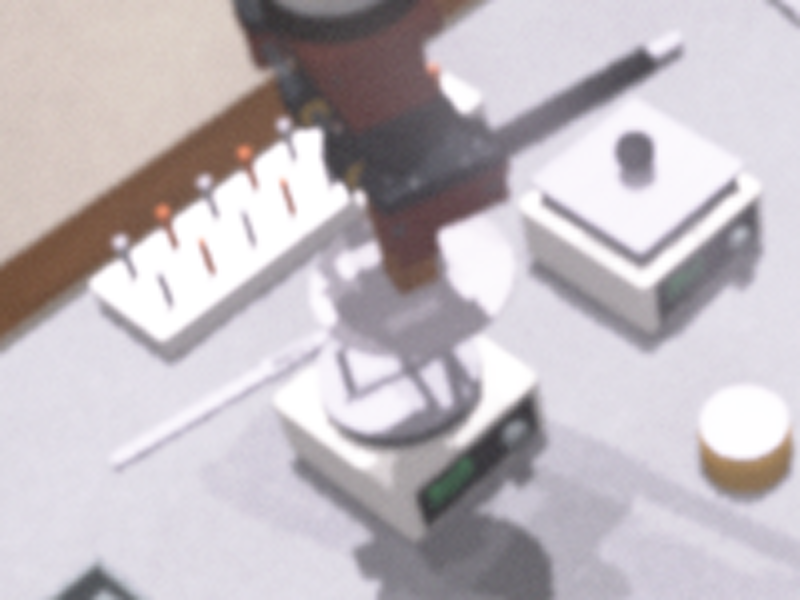

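The fork hangs level about 78 mm short of the loop, with 1–2 mm lateral error. Next I'll lower and look at the height before entering.

servo_tool --deltas '[{"slide": [0, 0, -0.7], "dr": [0, 0, 0], "claw": 0}, {"slide": [0, 0, -0.8], "dr": [0, 0, 0], "claw": 0}, {"slide": [0, 0, -0.8], "dr": [0, 0, 0], "claw": 0}, {"slide": [0, 0, -0.7], "dr": [0, 0, 0], "claw": 0}, {"slide": [0, 0, 0], "dr": [0, 0, 0], "claw": 0}, {"slide": [0, 0, 0], "dr": [0, 0, 0], "claw": 0}]'

```text
clock: 7.0
position: [0.5915, 0.1611, 0.2072]
ee_rot: [0.805, 0.594, -0.001, -0.0]
wrist_force: [0.9, 0.7, -1.5]
grip_width: 0.0239
```

```bash
python3 m.py
```

```text
7.0 [0.59145125 0.16111908 0.20719314] [ 0.93473849  0.70471194 -1.49141847]
top disc 696 589.53076171875 157.8148956298828 54.50163650512695 0.1777921860326817
top tines 2 s [0.0534 0.0546 0.0559] t [-0.0224 -0.0217] z-tcp [-0.1224 -0.1223 -0.1222]
side disc 1097 592.1110229492188 162.04489135742188 56.07233428955078 0.18023228858610085
side tines 105 s [-0.0313 -0.0174  0.0306] t [-0.0137  0.0259] z-tcp [-0.1205 -0.1089 -0.0962]
```

servo_tool --deltas '[{"slide": [0.4, -0.12, 0], "dr": [0, 0, 0], "claw": 0}, {"slide": [0.6, -0.18, 0], "dr": [0, 0, 0], "claw": 0}, {"slide": [0.6, -0.18, 0], "dr": [0, 0, 0], "claw": 0}, {"slide": [0.6, -0.18, 0], "dr": [0, 0, 0], "claw": 0}, {"slide": [0.6, -0.18, 0], "dr": [0, 0, 0], "claw": 0}, {"slide": [0.6, -0.18, 0], "dr": [0, 0, 0], "claw": 0}, {"slide": [0.3, -0.1, 0], "dr": [0, 0, 0], "claw": 0}, {"slide": [0, 0, 0], "dr": [0, 0, 0], "claw": 0}]'

```text
clock: 7.77
position: [0.6688, 0.139, 0.2079]
ee_rot: [0.804, 0.594, 0.001, 0.001]
wrist_force: [-0.5, -0.9, -2.4]
grip_width: 0.0242
```

```bash
python3 m.py hook
```

```text
7.7667 [0.66879522 0.13895252 0.20788197] [-0.48263675 -0.91321521 -2.37708714]
top disc 652 665.8626708984375 127.22482299804688 52.35255813598633 0.17841510304207947
top tines 5 s [-0.0529 -0.0059 -0.0038] t [-0.0358 -0.0027] z-tcp [-0.1228 -0.1202 -0.1108]
side disc 1034 668.56640625 140.77679443359375 56.9411735534668 0.17982304961968298
side tines 174 s [-0.0375 -0.0111  0.0179] t [-0.0347  0.0402] z-tcp [-0.123  -0.1106 -0.0944]
133 179 33 119
```

View pics/hook.png

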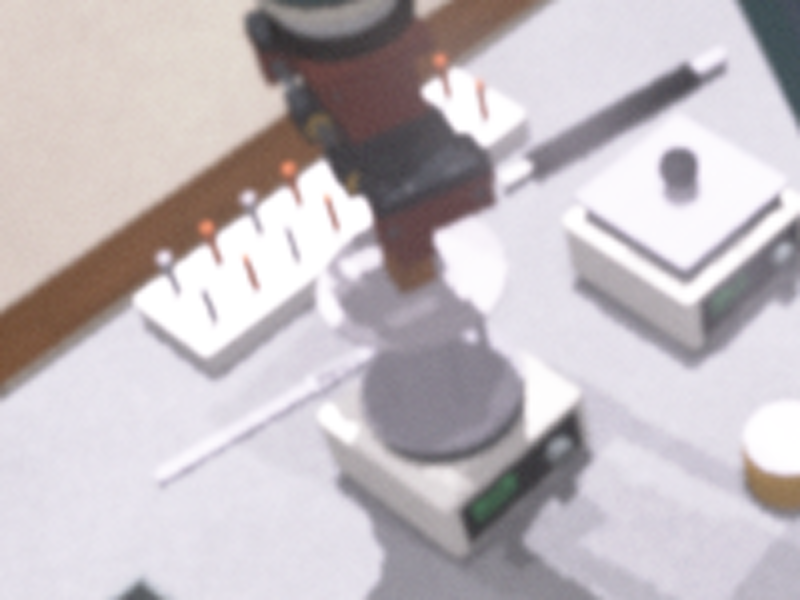

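Not touching (force is quiet), and the tines are under the loop, hidden behind the disc. Lifting slowly now.

servo_tool --deltas '[{"slide": [0, 0, 0.4], "dr": [0, 0, 0], "claw": 0}, {"slide": [0, 0, 0.4], "dr": [0, 0, 0], "claw": 0}, {"slide": [0, 0, 0.2], "dr": [0, 0, 0], "claw": 0}, {"slide": [0, 0, 0.2], "dr": [0, 0, 0], "claw": 0}, {"slide": [0, 0, 0.2], "dr": [0, 0, 0], "claw": 0}, {"slide": [0, 0, 0.2], "dr": [0, 0, 0], "claw": 0}, {"slide": [0, 0, 0.3], "dr": [0, 0, 0], "claw": 0}, {"slide": [0, 0, 0.3], "dr": [0, 0, 0], "claw": 0}]'

```text
clock: 8.53
position: [0.666, 0.1398, 0.2518]
ee_rot: [0.804, 0.594, -0.0, -0.0]
wrist_force: [-1.4, 0.2, -4.4]
grip_width: 0.0238
```

servo_tool --deltas '[{"slide": [0, 0, 0.4], "dr": [0, 0, 0], "claw": 0}, {"slide": [0, 0, 0.4], "dr": [0, 0, 0], "claw": 0}, {"slide": [0, 0, 0.4], "dr": [0, 0, 0], "claw": 0}, {"slide": [0, 0, 0.2], "dr": [0, 0, 0], "claw": 0}, {"slide": [0, 0, 0], "dr": [0, 0, 0], "claw": 0}, {"slide": [0, 0, 0], "dr": [0, 0, 0], "claw": 0}]'

```text
clock: 9.03
position: [0.6665, 0.1399, 0.28]
ee_rot: [0.804, 0.594, 0.0, 0.0]
wrist_force: [0.2, -0.6, -4.6]
grip_width: 0.024
```

```bash
python3 m.py up
```

```text
9.0333 [0.66647258 0.13985038 0.27997988] [ 0.20667958 -0.61006987 -4.5844996 ]
top disc 818 663.6952514648438 131.35337829589844 53.8709716796875 0.25056382357691015
top tines 6 s [-0.0284 -0.0013  0.0011] t [-0.0363 -0.0163] z-tcp [-0.121  -0.1114 -0.1088]
side disc 1138 666.3707885742188 140.99807739257812 56.65636444091797 0.2515832665395662
side tines 201 s [-0.0322 -0.0029  0.0226] t [-0.0329  0.034 ] z-tcp [-0.1194 -0.108  -0.096 ]
127 157 27 97
```

View pics/up.png

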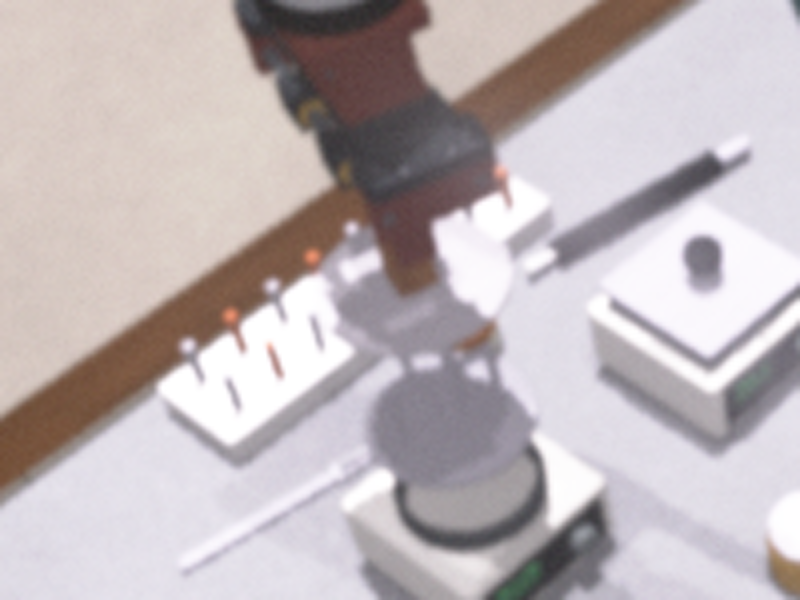

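The lid hangs level, clear of the pot (−2.7 N of load). Next is a smooth carry to the tile.

servo_tool --deltas '[{"slide": [-0.1, 0.057, 0], "dr": [0, 0, 0], "claw": 0}, {"slide": [-0.2, 0.114, 0], "dr": [0, 0, 0], "claw": 0}, {"slide": [-0.35, 0.2, 0], "dr": [0, 0, 0], "claw": 0}, {"slide": [-0.5, 0.285, 0], "dr": [0, 0, 0], "claw": 0}, {"slide": [-0.6, 0.342, 0], "dr": [0, 0, 0], "claw": 0}, {"slide": [-0.6, 0.342, 0], "dr": [0, 0, 0], "claw": 0}, {"slide": [-0.6, 0.342, 0], "dr": [0, 0, 0], "claw": 0}, {"slide": [-0.6, 0.342, 0], "dr": [0, 0, 0], "claw": 0}]'

```text
clock: 9.8
position: [0.5935, 0.1813, 0.2798]
ee_rot: [0.804, 0.595, -0.0, -0.0]
wrist_force: [0.4, 0.9, -3.6]
grip_width: 0.0239
```

servo_tool --deltas '[{"slide": [-0.6, 0.342, 0], "dr": [0, 0, 0], "claw": 0}, {"slide": [-0.6, 0.342, 0], "dr": [0, 0, 0], "claw": 0}, {"slide": [-0.6, 0.342, 0], "dr": [0, 0, 0], "claw": 0}, {"slide": [-0.6, 0.342, 0], "dr": [0, 0, 0], "claw": 0}, {"slide": [-0.6, 0.342, 0], "dr": [0, 0, 0], "claw": 0}, {"slide": [-0.6, 0.342, 0], "dr": [0, 0, 0], "claw": 0}, {"slide": [-0.6, 0.342, 0], "dr": [0, 0, 0], "claw": 0}, {"slide": [-0.6, 0.342, 0], "dr": [0, 0, 0], "claw": 0}]'

```text
clock: 10.47
position: [0.4981, 0.2357, 0.2796]
ee_rot: [0.804, 0.594, 0.0, -0.0]
wrist_force: [-0.3, -0.3, -3.7]
grip_width: 0.0243
```

servo_tool --deltas '[{"slide": [-0.6, 0.342, 0], "dr": [0, 0, 0], "claw": 0}, {"slide": [-0.6, 0.342, 0], "dr": [0, 0, 0], "claw": 0}, {"slide": [-0.6, 0.342, 0], "dr": [0, 0, 0], "claw": 0}, {"slide": [-0.6, 0.342, 0], "dr": [0, 0, 0], "claw": 0}, {"slide": [-0.45, 0.256, 0], "dr": [0, 0, 0], "claw": 0}, {"slide": [-0.3, 0.171, 0], "dr": [0, 0, 0], "claw": 0}, {"slide": [-0.15, 0.086, 0], "dr": [0, 0, 0], "claw": 0}, {"slide": [-0.1, 0.057, 0], "dr": [0, 0, 0], "claw": 0}]'

```text
clock: 11.13
position: [0.431, 0.2741, 0.2797]
ee_rot: [0.804, 0.595, 0.0, 0.0]
wrist_force: [-0.0, -0.1, -3.7]
grip_width: 0.0241
```

servo_tool --deltas '[{"slide": [0, 0, 0], "dr": [0, 0, 0], "claw": 0}, {"slide": [0, 0, 0], "dr": [0, 0, 0], "claw": 0}, {"slide": [0, 0, 0], "dr": [0, 0, 0], "claw": 0}, {"slide": [0, 0, 0], "dr": [0, 0, 0], "claw": 0}]'

```text
clock: 11.47
position: [0.4318, 0.2736, 0.2796]
ee_rot: [0.804, 0.594, 0.0, 0.0]
wrist_force: [-0.5, 0.6, -4.2]
grip_width: 0.0241
```

```bash
python3 m.py
```

```text
11.4667 [0.43180129 0.27359361 0.27957431] [-0.54607727  0.57946302 -4.21716939]
top disc 999 431.5543518066406 271.77825927734375 54.76832580566406 0.2501969530110092
top tines 9 s [-0.0012  0.0015  0.0037] t [-0.0365 -0.0328] z-tcp [-0.1219 -0.1079 -0.1044]
side disc 1491 431.8329772949219 273.9007568359375 55.49774932861328 0.2514905391537128
side tines 152 s [-0.0311 -0.0164  0.0016] t [-0.0317  0.0345] z-tcp [-0.1202 -0.1097 -0.0967]
```

servo_tool --deltas '[{"slide": [0, 0, -0.3], "dr": [0, 0, 0], "claw": 0}, {"slide": [0, 0, -0.6], "dr": [0, 0, 0], "claw": 0}, {"slide": [0, 0, -0.8], "dr": [0, 0, 0], "claw": 0}, {"slide": [0, 0, -0.8], "dr": [0, 0, 0], "claw": 0}, {"slide": [0, 0, -0.8], "dr": [0, 0, 0], "claw": 0}, {"slide": [0, 0, -0.8], "dr": [0, 0, 0], "claw": 0}, {"slide": [0, 0, -0.5], "dr": [0, 0, 0], "claw": 0}, {"slide": [0, 0, -0.2], "dr": [0, 0, 0], "claw": 0}]'

```text
clock: 12.23
position: [0.4303, 0.2733, 0.1818]
ee_rot: [0.804, 0.594, -0.002, -0.0]
wrist_force: [0.2, 0.3, -5.2]
grip_width: 0.024
```

servo_tool --deltas '[{"slide": [0, 0, -0.1], "dr": [0, 0, 0], "claw": 0}, {"slide": [0, 0, -0.1], "dr": [0, 0, 0], "claw": 0}, {"slide": [0, 0, -0.1], "dr": [0, 0, 0], "claw": 0}, {"slide": [0, 0, -0.1], "dr": [0, 0, 0], "claw": 0}, {"slide": [0, 0, -0.1], "dr": [0, 0, 0], "claw": 0}, {"slide": [0, 0, -0.1], "dr": [0, 0, 0], "claw": 0}, {"slide": [0, 0, -0.1], "dr": [0, 0, 0], "claw": 0}, {"slide": [0, 0, -0.1], "dr": [0, 0, 0], "claw": 0}]'

```text
clock: 12.9
position: [0.4317, 0.274, 0.1679]
ee_rot: [0.804, 0.594, 0.0, 0.0]
wrist_force: [0.0, -0.5, -2.1]
grip_width: 0.0238
```

servo_tool --deltas '[{"slide": [0, 0, -0.25], "dr": [0, 0, 0], "claw": 0}, {"slide": [0, 0, -0.25], "dr": [0, 0, 0], "claw": 0}, {"slide": [0, 0, -0.25], "dr": [0, 0, 0], "claw": 0}, {"slide": [0, 0, 0], "dr": [0, 0, 0], "claw": 0}, {"slide": [0, 0, 0], "dr": [0, 0, 0], "claw": 0}]'

```text
clock: 13.32
position: [0.4309, 0.2736, 0.1521]
ee_rot: [0.804, 0.594, -0.001, -0.0]
wrist_force: [-0.2, 1.1, -2.0]
grip_width: 0.024
```

```bash
python3 m.py
```

```text
13.3167 [0.43094423 0.27361994 0.15209625] [-0.18546742  1.12613565 -2.04585728]
top disc 701 430.47222900390625 273.11138916015625 54.94159698486328 0.1224886735088988
top tines 14 s [-0.0355  0.0212  0.0447] t [-0.0444 -0.0113] z-tcp [-0.1228 -0.1225 -0.114 ]
side disc 1070 430.98504638671875 275.13800048828125 54.9649772644043 0.12426146337521665
side tines 159 s [-0.0464 -0.0229  0.0117] t [-0.0392  0.0441] z-tcp [-0.1229 -0.1123 -0.0962]
```

servo_tool --deltas '[{"slide": [-0.2, 0.06, 0], "dr": [0, 0, 0], "claw": 0}, {"slide": [-0.4, 0.12, 0], "dr": [0, 0, 0], "claw": 0}, {"slide": [-0.6, 0.18, 0], "dr": [0, 0, 0], "claw": 0}, {"slide": [-0.7, 0.21, 0], "dr": [0, 0, 0], "claw": 0}, {"slide": [-0.7, 0.21, 0], "dr": [0, 0, 0], "claw": 0}, {"slide": [-0.7, 0.21, 0], "dr": [0, 0, 0], "claw": 0}, {"slide": [-0.6, 0.18, 0], "dr": [0, 0, 0], "claw": 0}, {"slide": [-0.2, 0.06, 0], "dr": [0, 0, 0], "claw": 0}]'

```text
clock: 14.08
position: [0.3462, 0.2986, 0.1525]
ee_rot: [0.804, 0.595, -0.001, -0.0]
wrist_force: [0.1, -0.2, -2.2]
grip_width: 0.0236
```

```bash
cat > lid.py <<'E'
from h import *
for n in("top","side"):
    b,Q,cal=cloud(n);x,y,h=Q[...,0],Q[...,1],Q[...,2]
    k=np.hypot(x-.43,y-.274)<.085
    for nm,lo,hi in(("plate",.019,.034),("loop",.055,.08)):
        p=Q[k&(h>lo)&(h<hi)]
        if len(p)<10: print(n,nm,len(p));continue
        (cx,cy),r=cv2.minEnclosingCircle((p[:,:2]*1000).astype(np.float32));print(n,nm,len(p),round(cx,1),round(cy,1),round(r,1),np.percentile(p[:,2],[5,50,95]).round(4))
E
python3 lid.py; python3 m.py back
```

```text
top plate 941 430.1 270.6 54.5 [0.0218 0.0254 0.0291]
top loop 66 429.9 273.3 34.2 [0.0642 0.068  0.0714]
side plate 347 458.5 294.6 47.4 [0.024  0.0268 0.0298]
side loop 56 438.2 290.7 17.3 [0.0601 0.0684 0.0732]
14.1833 [0.34807873 0.29871646 0.15271995] [-0.10038882  0.35669808 -2.24568169]
top disc 754 348.1036376953125 297.8766174316406 54.879573822021484 0.12319362708405335
top tines 4 s [0.044  0.0489 0.0574] t [-0.0173  0.0193] z-tcp [-0.1229 -0.1228 -0.1221]
side disc 1059 349.6877746582031 299.60943603515625 55.54664993286133 0.12477724581992744
side tines 66 s [-0.0305 -0.0263 -0.0165] t [-0.0136  0.0148] z-tcp [-0.1133 -0.1093 -0.0935]
188 320 88 234
```

View pics/back.png

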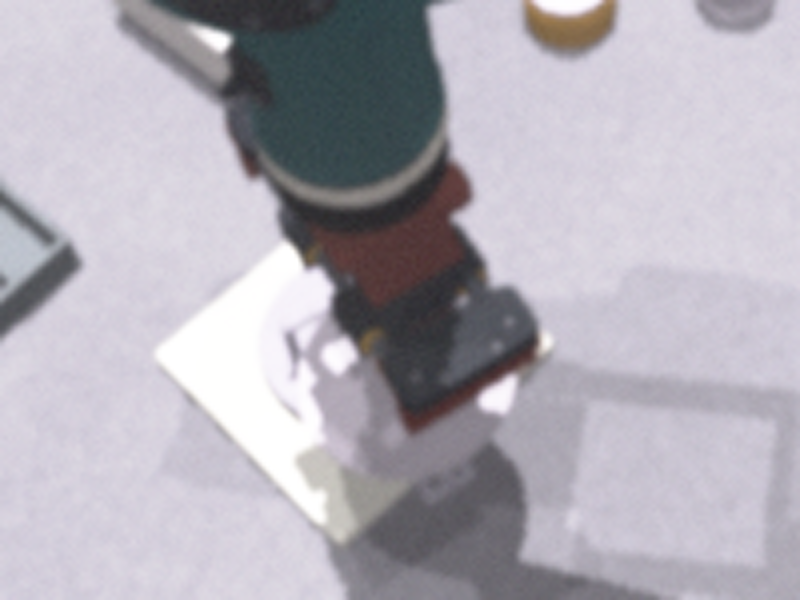

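The lid stands flat at (430, 272) mm, tile centre at (430, 274), and the fork has cleared the loop. Next I'll raise and return to the stand.

servo_tool --deltas '[{"slide": [0, 0, 0.3], "dr": [0, 0, 0], "claw": 0}, {"slide": [0, 0, 0.8], "dr": [0, 0, 0], "claw": 0}, {"slide": [0, 0, 1], "dr": [0, 0, 0], "claw": 0}, {"slide": [0, 0, 1], "dr": [0, 0, 0], "claw": 0}, {"slide": [0, 0, 1], "dr": [0, 0, 0], "claw": 0}, {"slide": [0, 0, 1], "dr": [0, 0, 0], "claw": 0}, {"slide": [0, 0, 1], "dr": [0, 0, 0], "claw": 0}, {"slide": [0, 0, 0.4], "dr": [0, 0, 0], "claw": 0}]'

```text
clock: 14.95
position: [0.3513, 0.299, 0.2857]
ee_rot: [0.804, 0.594, 0.002, 0.0]
wrist_force: [0.9, 0.5, -1.3]
grip_width: 0.024
```

servo_tool --deltas '[{"slide": [0.3, -0.4, 0], "dr": [0, 0, 0], "claw": 0}, {"slide": [0.6, -0.8, 0], "dr": [0, 0, 0], "claw": 0}, {"slide": [0.6, -1, 0], "dr": [0, 0, 0], "claw": 0}, {"slide": [0.6, -1, 0], "dr": [0, 0, 0], "claw": 0}, {"slide": [0.6, -1, 0], "dr": [0, 0, 0], "claw": 0}, {"slide": [0.6, -1, 0], "dr": [0, 0, 0], "claw": 0}, {"slide": [0.6, -1, 0], "dr": [0, 0, 0], "claw": 0}, {"slide": [0.3, -1, 0], "dr": [0, 0, 0], "claw": 0}]'

```text
clock: 15.62
position: [0.4344, 0.1523, 0.2813]
ee_rot: [0.804, 0.594, -0.001, -0.0]
wrist_force: [0.7, 0.2, -1.5]
grip_width: 0.0242
```

servo_tool --deltas '[{"slide": [0, -1, 0], "dr": [0, 0, 0.6], "claw": 0}, {"slide": [0, -1, 0], "dr": [0, 0, 1], "claw": 0}, {"slide": [0, -1, 0], "dr": [0, 0, 1], "claw": 0}, {"slide": [0, -1, 0], "dr": [0, 0, 1], "claw": 0}, {"slide": [0, -1, 0], "dr": [0, 0, 1], "claw": 0}, {"slide": [0, -1, 0], "dr": [0, 0, 1], "claw": 0}, {"slide": [0, -1, 0], "dr": [0, 0, 0], "claw": 0}, {"slide": [0, -1, 0], "dr": [0, 0, 0], "claw": 0}]'

```text
clock: 16.28
position: [0.4325, -0.0074, 0.2812]
ee_rot: [0.598, 0.801, -0.001, -0.001]
wrist_force: [0.4, -0.8, -2.6]
grip_width: 0.0239
```

servo_tool --deltas '[{"slide": [0, -1, 0], "dr": [0, 0, 0], "claw": 0}, {"slide": [0, -1, 0], "dr": [0, 0, 0], "claw": 0}, {"slide": [0, -1, 0], "dr": [0, 0, 0], "claw": 0}, {"slide": [0, -1, 0], "dr": [0, 0, 0], "claw": 0}, {"slide": [0, -1, 0], "dr": [0, 0, 0], "claw": 0}, {"slide": [0, -1, 0], "dr": [0, 0, 0], "claw": 0}, {"slide": [0, 0, 0], "dr": [0, 0, 0], "claw": 0}, {"slide": [0, 0, 0], "dr": [0, 0, 0], "claw": 0}]'

```text
clock: 16.95
position: [0.4325, -0.1267, 0.2814]
ee_rot: [0.599, 0.801, -0.0, -0.001]
wrist_force: [-0.5, 0.2, -2.2]
grip_width: 0.0241
```

servo_tool --deltas '[{"slide": [0, -1, 0], "dr": [0, 0, 0], "claw": 0}, {"slide": [0, -1, 0], "dr": [0, 0, 0], "claw": 0}, {"slide": [0, -1, 0], "dr": [0, 0, 0], "claw": 0}, {"slide": [0, -1, 0], "dr": [0, 0, 0], "claw": 0}, {"slide": [0, -1, 0], "dr": [0, 0, 0], "claw": 0}, {"slide": [0, -0.45, 0], "dr": [0, 0, 0], "claw": 0}, {"slide": [0, 0, 0], "dr": [0, 0, 0], "claw": 0}, {"slide": [0, 0, 0], "dr": [0, 0, 0], "claw": 0}]'

```text
clock: 17.62
position: [0.433, -0.2337, 0.2821]
ee_rot: [0.598, 0.801, 0.0, -0.001]
wrist_force: [0.0, -0.1, -1.7]
grip_width: 0.024
```

```bash
python3 m.py
```

```text
17.6167 [ 0.43297212 -0.23369772  0.28205222] [ 0.02966294 -0.14888881 -1.71910665]
top disc 532 435.55523681640625 -225.77239990234375 53.677101135253906 0.25273043421371544
side disc 368 447.2066650390625 -218.1185302734375 50.744842529296875 0.254205539945262
side tines 46 s [-0.0007  0.0142  0.029 ] t [0.     0.0269] z-tcp [-0.1144 -0.1086 -0.0991]
```

servo_tool --deltas '[{"slide": [0, -0.08, -0.5], "dr": [0, 0, 0], "claw": 0}, {"slide": [0, 0, -1], "dr": [0, 0, 0], "claw": 0}, {"slide": [0, 0, -1], "dr": [0, 0, 0], "claw": 0}, {"slide": [0, 0, -1], "dr": [0, 0, 0], "claw": 0}, {"slide": [0, 0, -1], "dr": [0, 0, 0], "claw": 0}, {"slide": [0, 0, -1], "dr": [0, 0, 0], "claw": 0}, {"slide": [0, 0, -0.7], "dr": [0, 0, 0], "claw": 0}, {"slide": [0, 0, -0.5], "dr": [0, 0, 0], "claw": 0}]'

```text
clock: 18.38
position: [0.4324, -0.2347, 0.1466]
ee_rot: [0.598, 0.802, 0.0, -0.001]
wrist_force: [-0.9, 0.5, -1.7]
grip_width: 0.0238
```

servo_tool --deltas '[{"slide": [0, 0, -0.15], "dr": [0, 0, 0], "claw": 0}, {"slide": [0, 0, -0.15], "dr": [0, 0, 0], "claw": 0}, {"slide": [0, 0, -0.1], "dr": [0, 0, 0], "claw": 0}, {"slide": [0, 0, 0], "dr": [0, 0, 0], "claw": 0}, {"slide": [0, 0, 0], "dr": [0, 0, 0], "claw": 0}]'

```text
clock: 18.8
position: [0.4338, -0.2365, 0.1413]
ee_rot: [0.598, 0.801, -0.0, 0.001]
wrist_force: [-0.5, -0.1, -1.5]
grip_width: 0.024
```

servo_tool --deltas '[{"slide": [0, 0, -0.05], "dr": [0, 0, 0], "claw": 0}, {"slide": [0, 0, -0.05], "dr": [0, 0, 0], "claw": 0}, {"slide": [0, 0, 0], "dr": [0, 0, 0], "claw": 0}]'

```text
clock: 19.05
position: [0.4334, -0.2363, 0.1388]
ee_rot: [0.598, 0.801, -0.0, 0.0]
wrist_force: [0.4, -0.3, -2.1]
grip_width: 0.0238
```

servo_tool --deltas '[{"slide": [0, 0, -0.05], "dr": [0, 0, 0], "claw": 0}, {"slide": [0, 0, 0], "dr": [0, 0, 0], "claw": 0}]'

```text
clock: 19.22
position: [0.4335, -0.2364, 0.1378]
ee_rot: [0.598, 0.801, -0.0, 0.0]
wrist_force: [-0.2, -0.9, -1.5]
grip_width: 0.024
```

servo_tool --deltas '[{"slide": [0, 0, -0.04], "dr": [0, 0, 0], "claw": 0}, {"slide": [0, 0, 0], "dr": [0, 0, 0], "claw": 0}]'

```text
clock: 19.38
position: [0.4335, -0.2363, 0.1377]
ee_rot: [0.598, 0.801, -0.0, 0.0]
wrist_force: [-1.0, 0.8, 7.5]
grip_width: 0.0236
```

servo_tool --deltas '[{"slide": [0, 0, -0.04], "dr": [0, 0, 0], "claw": 0}, {"slide": [0, 0, 0], "dr": [0, 0, 0], "claw": 0}]'

```text
clock: 19.55
position: [0.4335, -0.2364, 0.1377]
ee_rot: [0.598, 0.801, -0.0, 0.0]
wrist_force: [-3.9, 1.7, 16.0]
grip_width: 0.0236
```

Contact: the disc rests on the plates. Backing off the press slightly, then releasing and raising.

servo_tool --deltas '[{"slide": [0, 0, 0.06], "dr": [0, 0, 0], "claw": 0}, {"slide": [0, 0, 0], "dr": [0, 0, 0], "claw": 0.3}, {"slide": [0, 0, 0], "dr": [0, 0, 0], "claw": 1}, {"slide": [0, 0, 0], "dr": [0, 0, 0], "claw": 1}, {"slide": [0, 0, 0], "dr": [0, 0, 0], "claw": 1}, {"slide": [0, 0, 0], "dr": [0, 0, 0], "claw": 1}, {"slide": [0, 0, 0], "dr": [0, 0, 0], "claw": 1}, {"slide": [0, 0, 0], "dr": [0, 0, 0], "claw": 1}]'

```text
clock: 20.22
position: [0.4333, -0.2362, 0.1371]
ee_rot: [0.598, 0.801, -0.0, -0.0]
wrist_force: [-0.5, 0.2, -0.1]
grip_width: 0.0629
```

servo_tool --deltas '[{"slide": [0, 0, 0], "dr": [0, 0, 0], "claw": 1}, {"slide": [0, 0, 0], "dr": [0, 0, 0], "claw": 1}, {"slide": [0, 0, 0.5], "dr": [0, 0, 0], "claw": 1}, {"slide": [0, 0, 1], "dr": [0, 0, 0], "claw": 1}, {"slide": [0, 0, 1], "dr": [0, 0, 0], "claw": 1}, {"slide": [0, 0, 1], "dr": [0, 0, 0], "claw": 1}, {"slide": [0, 0, 1], "dr": [0, 0, 0], "claw": 1}, {"slide": [0, 0, 1], "dr": [0, 0, 0], "claw": 1}]'

```text
clock: 20.88
position: [0.4332, -0.2361, 0.249]
ee_rot: [0.598, 0.801, -0.0, 0.0]
wrist_force: [-0.2, 0.2, 0.6]
grip_width: 0.0878
```

servo_tool --deltas '[{"slide": [0.5, 0.6, 1], "dr": [0, 0, 0], "claw": 1}, {"slide": [1, 1, 0.5], "dr": [0, 0, 0], "claw": 1}, {"slide": [1, 1, 0], "dr": [0, 0, 0], "claw": 1}, {"slide": [1, 1, 0], "dr": [0, 0, 0], "claw": 1}, {"slide": [1, 1, 0], "dr": [0, 0, 0], "claw": 1}, {"slide": [1, 1, 0], "dr": [0, 0, 0], "claw": 1}, {"slide": [1, 1, 0], "dr": [0, 0, 0], "claw": 1}, {"slide": [0, 0, 0], "dr": [0, 0, 0], "claw": 1}]'

```text
clock: 21.55
position: [0.5664, -0.101, 0.278]
ee_rot: [0.597, 0.802, 0.001, 0.001]
wrist_force: [1.3, -1.6, 0.3]
grip_width: 0.0877
```

```bash
python3 lid.py
python3 - <<'E'
from h import *
for n in("top","side"):
    b,Q,c=cloud(n);x,y,h=Q[...,0],Q[...,1],Q[...,2];k=np.hypot(x-.433,y+.234)<.08
    for nm,lo,hi in(("disc",.1,.115),("htop",.175,.195)):
        p=Q[k&(h>lo)&(h<hi)]
        if len(p)<10: print(n,nm,len(p));continue
        A=np.c_[p[:,:2]-p[:,:2].mean(0),np.ones(len(p))];s=np.linalg.lstsq(A,p[:,2],rcond=None)[0]
        (cx,cy),r=cv2.minEnclosingCircle((p[:,:2]*1000).astype(np.float32));print(n,nm,len(p),round(cx,1),round(cy,1),round(r,1),np.median(p[:,2]).round(4),"slope",s[:2].round(3))
    cv2.imwrite(f"pics/end_{n}.png",b)
print(robot.get_obs()["clock"])
E
```

```text
top plate 974 432.4 267.0 57.5 [0.0217 0.0252 0.0289]
top loop 68 432.6 272.4 34.8 [0.0633 0.0678 0.0714]
side plate 1403 438.7 263.8 63.7 [0.0233 0.0266 0.0298]
side loop 122 434.2 273.3 35.3 [0.0593 0.0686 0.0724]
top disc 684 431.7 -236.4 57.5 0.1085 slope [0.004 0.004]
top htop 99 431.1 -235.7 15.4 0.1831 slope [ 0.053 -0.062]
side disc 56 466.7 -204.6 30.7 0.1093 slope [-0.265 -0.275]
side htop 0
21.75
```

View pics/end_top.png

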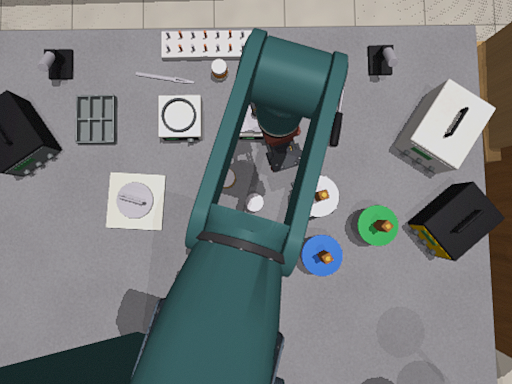

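Top view: the lid is centred on the tile at (135,200). The lifter disc is level on its stand at (320,196), and the arm is clear.

```bash
python3 -c "
from h import *
print(robot.sign_off())"
```

```text
the job is handed in; nothing more can be done
None
```

I moved the lid to the tile with the white lid lifter, hung the lifter back in its stand and handed the job in at about 22 s. No verdict was reported.

- **Lift:** The lid hung level from the two tines, with its underside at about 0.12 m and roughly 2.7 N of load. I saw nothing to suggest the gripper touched it.
- **Lid:** It stands flat on the tile about 2–4 mm from the centre. The plate top is at about 25–27 mm (26 mm expected) and the loop is up.
- **Lifter:** The disc top is at 0.1085 m (0.109 m expected), about 2–3 mm from where it started, and level by a top-camera fit (slope about 0.004). The gripper is open and clear of everything.

**Checks that disagreed:** the arm hid much of the final side view of the disc, so its centre and slope there were unusable. I relied on the top camera for the lifter. The circle fitted to the lid plate also came out 5–12 mm too large, because stray edge points were included. I took the lid's position from the loop, where both cameras agree within 2 mm.

While setting the lifter down, the wrist force reached 16 N before I eased off; the limit is 120 N.

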